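# Clamp the bench pin in the quick-release vise

### The job

Clamp the loose wooden bench pin in the quick-release vise: squeeze the release lever against its post and, keeping it squeezed, slide the jaw up until it lightly nips the pin against the fixed jaw, then let the lever spring back so that it locks the slide there. Then push the robot-side end of the cross handle down to screw the jaw firmly tight, without crushing the pin. Do not ram the pin while sliding, leave it lying flat on the vise bed, and leave the other things on the bench alone.

Things in the scene. Friction and masses are not known exactly. Their poses are not given: they have to be found in the camera images.
- vise: Grey bench vise bolted to the bench. Base plate 110 x 340 x 12 mm. Origin at the underside, on the screw's line. y runs along the screw: fixed jaw at the -y end, cross handle at the +y end; -x side faces the robot; z up. The pin's bed is 55 mm above the bench, 70 mm wide, y = -130 to -30 mm; a 32 mm wide rail, equally high, goes on to y = +160 mm.
- fixed_jaw: The vise's fixed jaw, 80 mm wide (x), top 110 mm above the bench; same origin and axes as the vise. On two pins it carries a steel facing plate, which somebody has set 0 to 18 mm proud and which stays so (not reported): the clamping face that the pin comes up against lies between y = -125 and -107 mm. So how far the jaw must slide has to be felt.
- slide (a joint): Slide position (m): 0 fully open, grows towards the fixed jaw (vise -y), stop at 0.095. The slide is a grey block 60 x 52 x 52 mm, top 110 mm above the bench, that carries lever, post, screw and moving jaw together. Locked to the rail unless the lever is squeezed (the lock slips above some 60 N); when free it drags with about 3.5 N plus 15 N per m/s.
- lever (a joint): Quick-release lever (rad): 0 released, 0.16 squeezed to its stop; the slide is free above 0.11, fully locked near 0. Steel plate 10 mm thick, 30 mm wide (vise y), pivoted inside the slide, standing up on its robot side (-x), top 165 mm above the bench. Squeezed towards +x to its post: 14 N at 150 mm height starts it, 19 N holds it at its stop (a 40 N grip is ample); it springs back by itself.
- lever_grip (a point): Point midway between lever and its post, 150 mm above the bench, 15 mm below their tops: squeeze here from above, fingers closing along vise x. The post is a like steel plate fixed to the slide 24 mm behind (+x of) the lever; outside width over both 44 mm released, about 30 mm squeezed. Moves with the slide.
- screw (a joint): Angle of screw and cross handle (rad): 0 with the bar level along vise x, grows as the robot-side (-x) end goes down, moving the jaw 5 mm per rad towards the fixed jaw. Starts at -0.55 to -0.35 (that end raised). Takes 0.30 N m to turn free plus 0.005 N m per N of clamping force; stays where it is let go.
- screw_mid (a point): Centre of the cross handle, on the screw's axis, 83 mm above the bench. Moves with the slide. Its steel bar is 10 mm thick, 110 mm long, with a 16 mm ball at each end, square to the screw; free all round.
- bar_end (a point): Centre of the ball at the robot-side end of the cross handle, 58 mm from the axis. Pressed down on the bar, firmly tight is 0.43 to 0.50 N m about the screw (26 to 40 N of clamping force; about 9 to 10 N down at 50 mm from the axis, bar near level); over 0.58 N m crushes the pin. From a light nip that takes about 0.4 to 0.8 rad.
- jaw: Grey moving jaw, 80 x 28 x 53 mm, origin at its centre, axes as the vise's; it rides with the slide and is driven 5 mm per rad by the screw. On brass pins on its -y side it carries a sprung steel face plate whose clamping face stands 30 mm on the -y side of the jaw's origin when unloaded; the plate (not reported) sinks 1 mm per 10 N, at most 8 mm.
- pin: The work: loose beech bench pin on the vise bed between the jaws, 0.13 kg, 113 mm long (x, V notch at the +x end), 45 mm wide (y, the clamped sides), 24 mm high; origin at the underside, mid-width, 55 mm from the plain end. It lies 2 to 28 mm off the fixed jaw's facing plate, slightly askew; the jaw pushes it home. A light nip is 3 to 10 N; over 16 N while the lever is squeezed is ramming.
- hammer: Bystander: small hammer, 200 mm long, lying on the bench on the far side of the vise.
- polish_tin: Bystander: round steel tin, 60 mm across, 35 mm high, on the far side of the vise.
- burr_block: Bystander: dark wooden block 70 x 100 x 30 mm with burrs standing in it, up to 62 mm high, beyond the fixed jaw's end of the vise.
There are look-alikes about, which are no part of the job. Leave any grey or pink look-alike of the pin alone.

How it is judged:
By the outcome, as a careful person would: the job done as asked, in the order asked, and still so for the second after the job is handed in, with the robot touching nothing.
It also fails if it takes over 72 s, if anything falls off the work surface, if the arm or the gripper's body presses on something with over 40 N, if the wrist force passes 120 N, or if a joint passes its speed limit or range.

### The arm

A 6-joint arm with a two-finger parallel gripper is mounted at the origin on the work surface. World frame = base frame: x ahead of the robot, y to its left, z up, the work surface at z = 0. Lengths are in m, angles in rad, forces in N, time in s.
With the tool pointing down it reaches from about 0.4 to 0.825 m from the base axis. Payload 7 kg.
Tool frame: the origin (TCP) lies at the very end of the fingers, on their centre line; the grasp point (between the pads) lies 19 mm behind it; z points along the fingers, y is the line along which they close (so a half turn about z gives the same grasp; the last joint's range is limited). The gripper opens to 88 mm and grips with 3 to 60 N. Pads are 19 mm wide; open, the fingers measure 130 mm over their backs; the gripper's body (78 mm by 193 mm) begins 47 mm behind the grasp point.
Start: joints at [0.288, 0.359, 0.012, 0, -1.224, -0.288], TCP at [0.675, -0, 0.227] pointing down, gripper open.
Joint ranges: [-3.07, 3.07], [-1.43, 2.12], [-1.02, 1.25], [-3.03, 1.67], [-3.05, -0], [-3.03, 3.03]. Speed limits (rad/s): [2.39, 2.39, 3.01, 3.14, 3.14, 3.14].

### API

Orientations are given as [roll, pitch, yaw] about the fixed x, y, z axes, in that order (R = Rz(yaw) Ry(pitch) Rx(roll)).
In Python, from station import arm, grab_frame gives the robot as it stands.
- The arm moves only by the tool jog_arm, never from a script. Its argument "deltas" is a list that holds one entry, the list of rows, each a list of 4 numbers: the shift along the tool's x, y, z in units of 60 mm (1.0 is 60 mm), then the turn about the tool's z in units of 5 degrees (1.0 is 5 degrees). A call has 1 to 8 rows; each row is the pose to reach, as a shift and turn from the pose commanded when the call began, along the tool's axes at that moment; what a row does not reach only later rows make up. A row lasts 1/8 s, in which the tool goes at most 62.5 mm and 10.7 degrees, less where a joint would pass 70% of its speed; a pose out of reach is approached as far as the arm can. A call with a gripper value outside its range is refused whole. "grip" is the finger opening in mm, from 0 to 87.6, set as the call begins (left out, the last holds). The fingers move at their own pace and stop on an object; "squeeze" is the grip in N (left out, the last holds). Time passes only in rows, so rows that repeat a pose let the fingers close. It gives the time, the measured TCP pose, the force, the opening and the grip force at its end, in the units of the state.
- arm.get_state(): the state, without advancing time (a new reading comes with each control period).
- grab_frame(name): name is "scene" or "side" or "wrist"; returns a dict with "img" (480x640x3 uint8, red, green, blue), "vfov" (degrees; the focal length in pixels is half the picture's height over the tangent of half this angle, whatever the lens; pixels are square), "cx", "cy" (the principal point, pixels), "xyz" and "rotation" of the camera in the world. Camera axes: x right, y down, z forward; pixel columns grow to the right and rows downward; lengths in m; the calibration is good to about 2 mm. The wrist camera is an equidistant fisheye: a pixel r from the principal point sees the ray r / f radians off the axis. A picture is of the moment at which its call begins. There is no depth.
- arm.job_done(): hands the job in; it is judged then, once.
The state is a dict: "t": time; "q": joint angles; "qd": joint speeds; "joint_efforts": joint torques, N m; "eef_pos": TCP position; "ee_rot": TCP orientation; "force": force on the tool from outside, world axes, zero at the start; "moment": the same for the moment, N m; "width": finger opening in m; "gripper_force": force on a finger pad.
Only numpy, scipy, OpenCV 4.12 (cv2) and the standard library are available. Lean on these libraries where they do the work, as an engineer would, in place of code of your own. Each camera call takes 0.05 s, during which the arm holds its last target. There are 200 camera calls.

## Working session

There is one attempt and no reset: what is moved stays moved. The work goes in short steps, Python scripts to look and compute and a tool call to move; the robot and the scene stay as the last step left them, time stands still between calls to the robot, and variables do not carry over. Pictures are saved under pics/ and viewed, at most 10 in all, crops included, and the job is handed in when it is done.

Besides the shell and the picture viewer there is one more tool, called after "Emit:" in YAML: its name, and indented under it one key for each argument. jog_arm: Moves the arm, as the interface text tells. Its arguments: {"type":"object","properties":{"deltas":{"type":"array"},"grip":{"type":"number"},"squeeze":{"type":"number"}},"required":["deltas"]}

```bash
ls; mkdir -p pics; python3 - <<'E'
from station import arm, grab_frame
import cv2
s=arm.get_state();print({k:(v if not hasattr(v,'round') else v) for k,v in s.items()})
for n in ["scene","side","wrist"]:
    f=grab_frame(n);cv2.imwrite(f"pics/{n}0.png",f["img"][:,:,::-1])
    print(n,f["vfov"],f["cx"],f["cy"],f["xyz"],f["rotation"])
E
```

```text
pics
{'t': 0.0, 'q': array([ 2.88071129e-01,  3.59388948e-01,  1.10624310e-02, -3.39575560e-04,
       -1.22409827e+00, -2.88114807e-01]), 'qd': array([ 1.00376777e-03,  6.03253593e-04,  7.70528964e-04, -1.88604272e-05,
        9.96312501e-04,  1.52989978e-04]), 'joint_efforts': array([-8.00930356e-04, -5.82726967e+01,  2.93058443e+01,  6.99745238e+00,
        6.93249181e-03, -2.06530804e-04]), 'eef_pos': array([ 6.74513237e-01, -4.98260271e-05,  2.25624814e-01]), 'ee_rot': array([ 3.13994061e+00, -1.56696682e-04, -1.57095552e+00]), 'force': array([ 0.23753564, -0.22001041,  0.08455998]), 'moment': array([ 0.0199861 , -0.01870817,  0.02849318]), 'gripper_force': 0.0, 'width': 0.08762750527440996}
scene 56.45094407082216 321.8298452872307 238.75110422006244 [0.92221185 0.45447865 0.5334824 ] [-2.19033536  0.02436511  2.45221846]
side 42.4192947814183 318.0986143078423 247.18476627569856 [ 0.06491279 -0.83102065  0.84382111] [-2.23371402 -0.02140798 -0.54015166]
wrist 65.70646984690485 322.1871587738639 245.4751104830315 [ 0.67479877 -0.08257481  0.3836608 ] [ 2.83419470e+00 -1.55209481e-03  3.14054493e+00]
```

View pics/scene0.png

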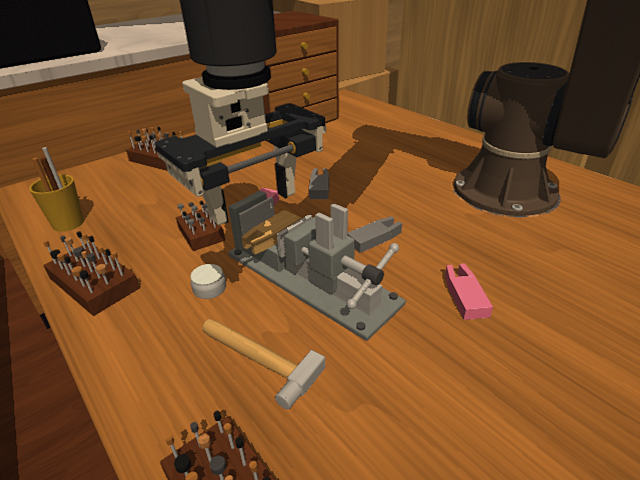

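View pics/side0.png

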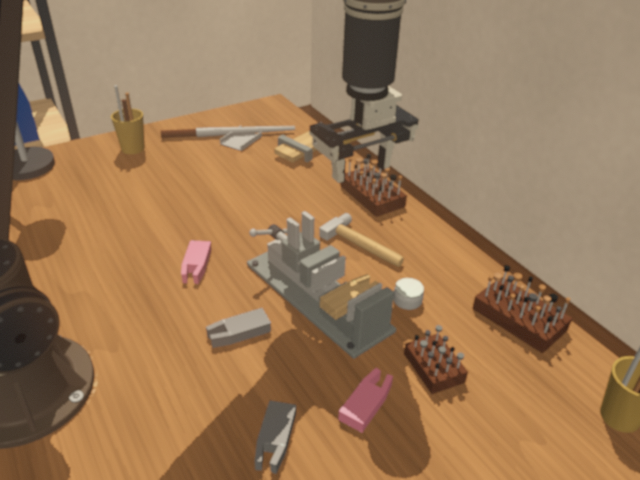

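View pics/wrist0.png

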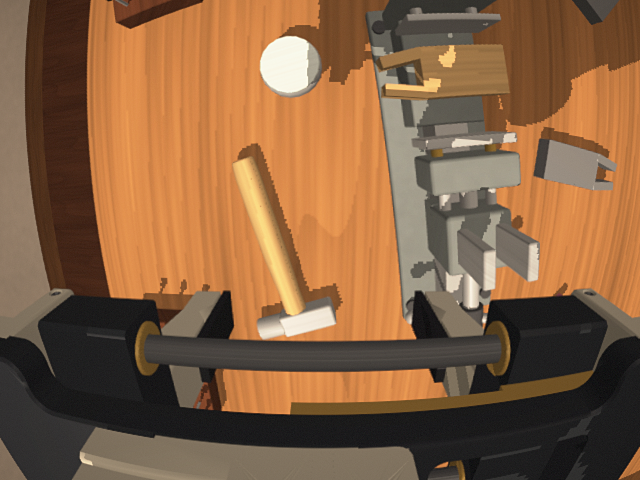

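The scene view shows the vise with handle balls at about (395,247) and (352,303), and lever and post tops at about (340,208) and (324,215). The pin is the only beech-coloured V-notched block between the jaws, at wrist (445,70) and side (355,297). Its look-alikes are grey at side (240,328) and (275,435), and pink at side (197,262) and (366,400). I'll enlarge to confirm this and to measure.

```bash
cat > h.py <<'E'
import numpy as np, cv2
from scipy.spatial.transform import Rotation as R
from scipy.optimize import least_squares
def foc(f): return 240/np.tan(np.radians(f["vfov"]/2))
def proj(f,P,fish=False):
    p=(np.atleast_2d(P)-f["xyz"])@R.from_euler("xyz",f["rotation"]).as_matrix()
    if fish:
        r=np.hypot(p[:,0],p[:,1]); k=np.arctan2(r,p[:,2])/r
        q=p[:,:2]*k[:,None]
    else: q=p[:,:2]/p[:,2:]
    return q*foc(f)+[f["cx"],f["cy"]]
def tri(obs,x0=(0.6,-.1,.1)):
    """obs: list of (frame,(u,v),fish)"""
    g=lambda X: np.concatenate([proj(f,X,k)[0]-uv for f,uv,k in obs])
    s=least_squares(g,x0); return s.x, np.sqrt((s.fun**2).mean())
E
python3 - <<'E'
import cv2,numpy as np
a=cv2.imread("pics/scene0.png")[185:345,220:420]
b=cv2.imread("pics/side0.png")[205:365,235:435]
c=cv2.imread("pics/wrist0.png")[0:320,360:560]
A=cv2.resize(a,None,fx=2.5,fy=2.5,interpolation=2)
big=cv2.resize(a,(800,640),interpolation=2)[:600]
cv2.imwrite("pics/c1.png",big)
W=cv2.resize(c,(375,600),interpolation=2);S=cv2.resize(b,(425,340),interpolation=2)
o=np.zeros((600,800,3),np.uint8);o[:,:375]=W;o[:340,375:]=S
cv2.imwrite("pics/c2.png",o)
E
```

```text
(no output)
```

View pics/c1.png

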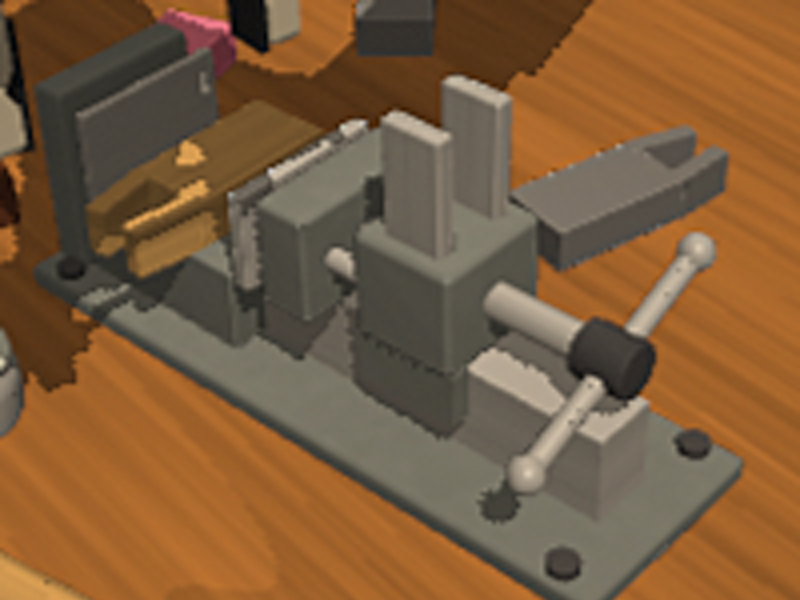

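View pics/c2.png

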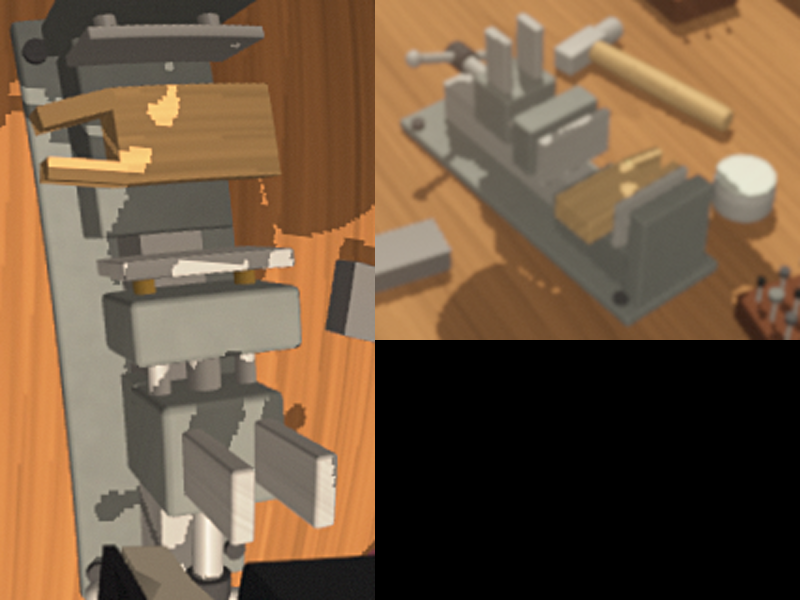

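```bash
cat > fit.py <<'E'
from h import *; from station import grab_frame
F={n:grab_frame(n) for n in("scene","side","wrist")}
S=lambda u,v:(F["scene"],(220+u/4,185+v/4),False)
D=lambda u,v:(F["side"],(235+(u-375)/2.125,205+v/2.125),False)
W=lambda u,v:(F["wrist"],(360+u/1.875,v/1.875),True)
T={"lever":[S(478,90),D(499,35),W(324,491)],"post":[S(419,129),D(530,20),W(242,506)],
"ballR":[S(697,250),D(413,57)],
"facingR":[S(213,50),W(262,35),D(685,172)],
"jawplL":[S(232,195),W(100,265)],"jawplR":[S(362,123),W(293,252)]}
for k,o in T.items():
    X,e=tri(o);print(k,X.round(4),"rms px",e.round(2))
def V(p,x,y,z):
    c,s=np.cos(p[2]),np.sin(p[2]);return np.array([p[0]+c*x-s*y,p[1]+s*x+c*y,z])
# params: vx,vy,yaw, ylever, ymid, screw, free y's of the plate edge
def res(p):
    r=[]
    def a(o,P):r.extend(proj(o[0],P,o[2])[0]-o[1])
    for o in T["lever"]:a(o,V(p,-17,0,0)*0+V(p,-.017,p[3],.165))
    for o in T["post"]:a(o,V(p,.017,p[3],.165))
    c,s=np.cos(p[5]),np.sin(p[5])
    for o in T["ballR"]:a(o,V(p,-.058*c,p[4],.083-(.058*s)))
    a(S(526,473),V(p,.058*c,p[4],.083+.058*s))
    a(S(37,268),V(p,.055,-.170,.012));a(S(740,462),V(p,-.055,.170,.012))
    a(W(12,22),V(p,.055,p[6],.012));a(W(82,590),V(p,.055,p[7],.012));
    return np.array(r)
s=least_squares(res,[.57,-.13,0,.06,.14,-.45,-.17,.1],loss="soft_l1")
print(s.x.round(4));print(res(s.x).reshape(-1,2).round(1).tolist())
p=s.x
print("grip",V(p,0,p[3],.15),"mid",V(p,0,p[4],.083))
E
python3 fit.py
```

```text
lever [5.246e-01 1.000e-04 1.630e-01] rms px 0.37
post [0.5599 0.0057 0.1627] rms px 0.5
ballR [0.477  0.0794 0.1052] rms px 0.09
facingR [ 0.5504 -0.1773  0.1282] rms px 11.78
jawplL [ 0.6041 -0.0759  0.1054] rms px 2.9
jawplR [ 0.515  -0.0884  0.1012] rms px 0.06
[ 0.5505 -0.0464  0.1501  0.0491  0.1353 -0.3872 -0.1714  0.1591]
[[-1.7, -0.7], [0.4, -0.9], [-0.5, 0.5], [-1.3, -1.5], [-0.2, -0.1], [1.6, 0.3], [-0.2, 0.2], [-0.1, 0.0], [-0.1, 0.3], [-0.9, -0.7], [2.9, -0.7], [0.1, -0.0], [-0.1, 0.0]]
grip [0.54316639 0.00222266 0.15      ] mid [0.53027772 0.08743025 0.083     ]
```

The fit is consistent: lever and post tops come out at 163 mm (165 given), and most residuals are under 2 px. That puts the lever grip at (0.543, 0.002) and the vise yaw at 0.150. The squeezed pair's middle is 7 mm further along vise +x, so I centre the gripper there.

Emit:
jog_arm:
  deltas:
    - [[-0.01,0.4,0,-0.4],[-0.02,0.9,0,-0.8],[-0.04,1.4,0,-1.2],[-0.05,1.8,0,-1.6],[-0.055,2.07,0,-1.72],[-0.055,2.07,0,-1.72]]

```text
t: 1.05
eef_pos: [0.5503, 0.0034, 0.2271]
ee_rot: [-3.141, 0.0, -1.421]
force: [1.7, -0.1, -0.4]
width: 0.0875
gripper_force: 0.0
```

```bash
python3 - <<'E'
from h import *; from station import grab_frame
f=grab_frame("wrist"); im=f["img"][:,:,::-1].copy()
p=[.5505,-.0464,.1501]
def V(x,y,z):
    c,s=np.cos(p[2]),np.sin(p[2]);return np.array([p[0]+c*x-s*y,p[1]+s*x+c*y,z])
for x,y in[(-.022,.034),(-.022,.064),(-.012,.034),(-.012,.064),(.012,.034),(.012,.064),(.022,.034),(.022,.064)]:
    u=proj(f,V(x,y,.165),True)[0];cv2.circle(im,tuple(int(v) for v in u.round()),2,(0,0,255),-1)
for Y,c in[(-.125,(255,0,0)),(-.107,(0,255,0))]:
    a,b=[tuple(int(v) for v in proj(f,V(x,Y,.085),True)[0]) for x in(-.045,.045)];cv2.line(im,a,b,c,1)
cv2.imwrite("pics/w1.png",im); print(f["xyz"])
E
```

```text
[ 0.56244459 -0.07835447  0.38503645]
```

View pics/w1.png

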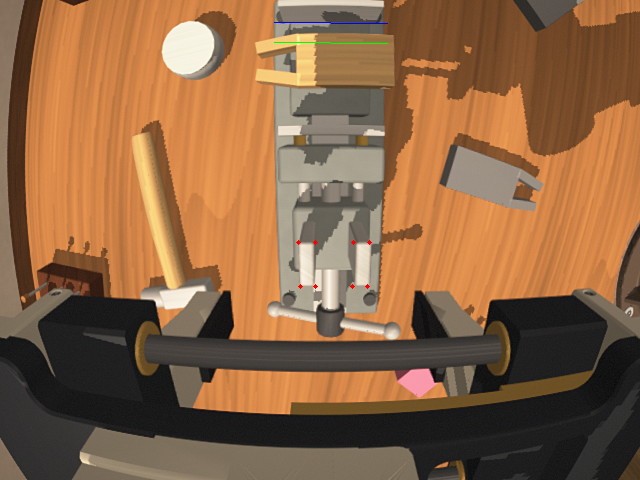

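The red predicted tops land on the lever top (362,265) and post top (308,265), so the grip pose is confirmed. The pin lies at (325,60) and the fixed-jaw facing at v≈8, so I expect about 39 mm of travel. Next I descend.

Emit:
jog_arm:
  deltas:
    - [[0,0,0.4,0],[0,0,0.8,0],[0,0,1.2,0],[0,0,1.5,0],[0,0,1.6,0],[0,0,1.6,0],[0,0,1.6,0]]

```text
t: 1.98
eef_pos: [0.5515, 0.0034, 0.1313]
ee_rot: [-3.14, 0.0, -1.421]
force: [0.7, 0.0, 0.6]
width: 0.0878
gripper_force: 0.0
```

Emit:
jog_arm:
  deltas:
    - [[0,0,0,0],[0,0,0,0],[0,0,0,0],[0,0,0,0],[0,0,0,0],[0,0,0,0]]
  grip: 20
  squeeze: 40

```text
t: 2.72
eef_pos: [0.5486, 0.0026, 0.1299]
ee_rot: [3.138, -0.0, -1.421]
force: [5.8, -3.1, -9.5]
width: 0.0337
gripper_force: 26.1
```

Emit:
jog_arm:
  deltas:
    - [[0,0,0,0],[0,0,0,0],[0,0,0,0],[0,0,0,0]]

```text
t: 3.22
eef_pos: [0.5494, 0.0027, 0.1299]
ee_rot: [3.139, -0.0, -1.421]
force: [-5.5, -2.8, -0.4]
width: 0.032
gripper_force: 40.2
```

Emit:
jog_arm:
  deltas:
    - [[0.04,0,0,0],[0.1,0,0,0],[0.16,0,0,0],[0.22,0,0,0],[0.27,0,0,0],[0.3,0,0,0],[0.32,0,0,0],[0.33,0,0,0]]

```text
t: 4.22
eef_pos: [0.5524, -0.016, 0.1299]
ee_rot: [3.139, 0.001, -1.421]
force: [-5.8, 3.1, -0.0]
width: 0.0318
gripper_force: 40.3
```

Emit:
jog_arm:
  deltas:
    - [[0.03,0,0,0],[0.06,0,0,0],[0.09,0,0,0],[0.11,0,0,0],[0.13,0,0,0],[0.14,0,0,0],[0.15,0,0,0]]

```text
t: 5.1
eef_pos: [0.5537, -0.0248, 0.1299]
ee_rot: [3.139, 0.001, -1.421]
force: [-6.4, 3.1, 0.6]
width: 0.0317
gripper_force: 40.3
```

Emit:
jog_arm:
  deltas:
    - [[0.015,0,0,0],[0.03,0,0,0],[0.045,0,0,0],[0.05,0,0,0]]

```text
t: 5.6
eef_pos: [0.5542, -0.0278, 0.1299]
ee_rot: [3.139, 0.001, -1.421]
force: [-6.0, 1.7, 0.0]
width: 0.0315
gripper_force: 40.3
```

Emit:
jog_arm:
  deltas:
    - [[0.01,0,0,0],[0.02,0,0,0],[0.02,0,0,0]]

```text
t: 5.98
eef_pos: [0.5544, -0.029, 0.1299]
ee_rot: [3.139, 0.001, -1.421]
force: [-5.5, 2.0, 0.6]
width: 0.0314
gripper_force: 40.3
```

Emit:
jog_arm:
  deltas:
    - [[0.01,0,0,0],[0.02,0,0,0],[0.02,0,0,0]]

```text
t: 6.35
eef_pos: [0.5545, -0.0302, 0.1299]
ee_rot: [3.139, 0.001, -1.421]
force: [-5.5, 1.9, -0.2]
width: 0.0313
gripper_force: 40.3
```

Emit:
jog_arm:
  deltas:
    - [[0.01,0,0,0],[0.02,0,0,0],[0.02,0,0,0]]

```text
t: 6.72
eef_pos: [0.5547, -0.0312, 0.1299]
ee_rot: [3.139, 0.001, -1.421]
force: [-5.9, 3.0, 0.0]
width: 0.0318
gripper_force: 40.3
```

Emit:
jog_arm:
  deltas:
    - [[0.01,0,0,0],[0.02,0,0,0],[0.02,0,0,0]]

```text
t: 7.1
eef_pos: [0.5549, -0.0324, 0.1299]
ee_rot: [3.139, 0.001, -1.421]
force: [-6.7, 3.9, -0.3]
width: 0.0316
gripper_force: 40.3
```

Emit:
jog_arm:
  deltas:
    - [[0.008,0,0,0],[0.015,0,0,0],[0.015,0,0,0]]

```text
t: 7.48
eef_pos: [0.555, -0.0333, 0.1299]
ee_rot: [3.139, 0.001, -1.421]
force: [-6.4, 2.7, 0.6]
width: 0.0318
gripper_force: 40.3
```

Emit:
jog_arm:
  deltas:
    - [[0.008,0,0,0],[0.015,0,0,0],[0.015,0,0,0]]

```text
t: 7.85
eef_pos: [0.5552, -0.0342, 0.1299]
ee_rot: [3.139, 0.001, -1.421]
force: [-6.2, 3.0, -0.9]
width: 0.0318
gripper_force: 40.3
```

```bash
python3 - <<'E'
from station import grab_frame
import cv2
f=grab_frame("wrist");cv2.imwrite("pics/w2.png",cv2.resize(f["img"][:200,220:440,::-1],(660,600),interpolation=2)); print(f["xyz"])
E
```

```text
[ 0.56788269 -0.11589413  0.28772591]
```

View pics/w2.png

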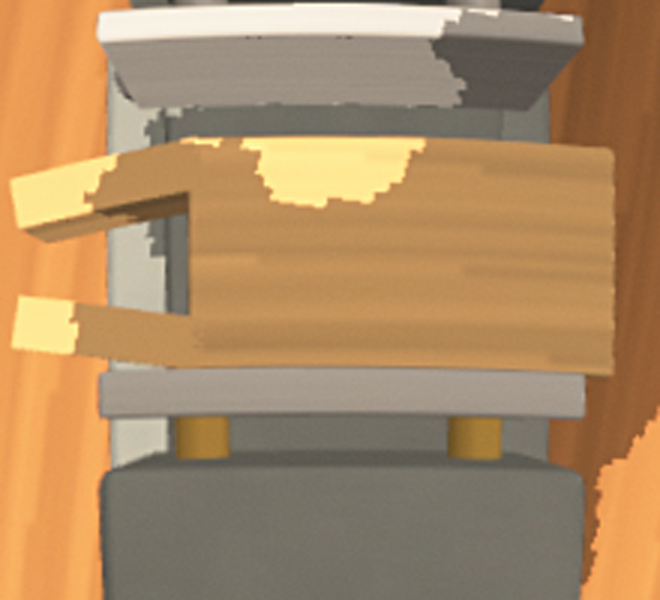

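The jaw's face plate now touches the pin, with its edges at crop v≈370. The pin-to-facing gap, crop v 140 to 108, works out at about 10 mm. I advance 7 mm, then feel for contact.

Emit:
jog_arm:
  deltas:
    - [[0.015,0,0,0],[0.03,0,0,0],[0.045,0,0,0],[0.06,0,0,0],[0.075,0,0,0],[0.09,0,0,0],[0.1,0,0,0],[0.1,0,0,0]]

```text
t: 8.9
eef_pos: [0.5561, -0.0401, 0.1299]
ee_rot: [3.139, 0.001, -1.421]
force: [-6.1, 2.7, -0.1]
width: 0.0317
gripper_force: 40.3
```

Emit:
jog_arm:
  deltas:
    - [[0.008,0,0,0],[0.015,0,0,0],[0.015,0,0,0]]

```text
t: 9.28
eef_pos: [0.5562, -0.041, 0.1299]
ee_rot: [3.139, 0.001, -1.421]
force: [-5.6, 3.2, -0.3]
width: 0.0318
gripper_force: 40.3
```

Emit:
jog_arm:
  deltas:
    - [[0.008,0,0,0],[0.015,0,0,0],[0.015,0,0,0]]

```text
t: 9.65
eef_pos: [0.5563, -0.0418, 0.1299]
ee_rot: [3.139, 0.001, -1.421]
force: [-5.8, 3.9, -0.6]
width: 0.0316
gripper_force: 40.3
```

Emit:
jog_arm:
  deltas:
    - [[0.008,0,0,0],[0.015,0,0,0],[0.015,0,0,0]]

```text
t: 10.02
eef_pos: [0.5565, -0.0427, 0.1299]
ee_rot: [3.139, 0.001, -1.421]
force: [-6.3, 3.2, 0.0]
width: 0.0319
gripper_force: 40.3
```

Emit:
jog_arm:
  deltas:
    - [[0.006,0,0,0],[0.01,0,0,0],[0.01,0,0,0]]

```text
t: 10.4
eef_pos: [0.5566, -0.0433, 0.1299]
ee_rot: [3.139, 0.001, -1.421]
force: [-6.8, 3.2, -0.5]
width: 0.0317
gripper_force: 40.3
```

Emit:
jog_arm:
  deltas:
    - [[0.008,0,0,0],[0.013,0,0,0],[0.013,0,0,0]]

```text
t: 10.78
eef_pos: [0.5567, -0.0441, 0.1299]
ee_rot: [3.139, 0.001, -1.421]
force: [-6.7, 3.5, -0.9]
width: 0.032
gripper_force: 40.3
```

Emit:
jog_arm:
  deltas:
    - [[0.006,0,0,0],[0.01,0,0,0],[0.01,0,0,0]]

```text
t: 11.15
eef_pos: [0.5568, -0.0447, 0.1299]
ee_rot: [3.139, 0.001, -1.421]
force: [-6.9, 4.0, -0.5]
width: 0.032
gripper_force: 40.3
```

Emit:
jog_arm:
  deltas:
    - [[0.006,0,0,0],[0.01,0,0,0],[0.01,0,0,0]]

```text
t: 11.52
eef_pos: [0.5569, -0.0452, 0.1299]
ee_rot: [3.139, 0.001, -1.421]
force: [-6.2, 3.0, -1.1]
width: 0.0315
gripper_force: 40.3
```

Emit:
jog_arm:
  deltas:
    - [[0.006,0,0,0],[0.01,0,0,0],[0.01,0,0,0]]

```text
t: 11.9
eef_pos: [0.5569, -0.0456, 0.1299]
ee_rot: [3.139, 0.001, -1.421]
force: [-5.8, 4.2, 0.4]
width: 0.0318
gripper_force: 40.3
```

Emit:
jog_arm:
  deltas:
    - [[0.006,0,0,0],[0.01,0,0,0],[0.01,0,0,0]]

```text
t: 12.28
eef_pos: [0.557, -0.0459, 0.1299]
ee_rot: [3.139, 0.002, -1.421]
force: [-8.8, 6.8, 0.4]
width: 0.0318
gripper_force: 40.3
```

Emit:
jog_arm:
  deltas:
    - [[0.003,0,0,0],[0.006,0,0,0],[0.006,0,0,0]]

```text
t: 12.65
eef_pos: [0.557, -0.046, 0.1299]
ee_rot: [3.139, 0.002, -1.421]
force: [-8.2, 7.9, 1.1]
width: 0.0317
gripper_force: 40.3
```

Emit:
jog_arm:
  deltas:
    - [[0.003,0,0,0],[0.005,0,0,0],[0.005,0,0,0]]

```text
t: 13.02
eef_pos: [0.557, -0.0461, 0.1299]
ee_rot: [3.139, 0.002, -1.421]
force: [-9.4, 9.1, 1.9]
width: 0.0319
gripper_force: 40.3
```

The clamp force is about 6 N above drag, which is a light nip. I release the lever.

Emit:
jog_arm:
  deltas:
    - [[0,0,0,0],[0,0,0,0],[0,0,0,0],[0,0,0,0],[0,0,0,0]]
  grip: 75

```text
t: 13.65
eef_pos: [0.56, -0.0474, 0.1313]
ee_rot: [-3.139, -0.0, -1.42]
force: [0.3, -0.1, -0.2]
width: 0.0733
gripper_force: 0.0
```

Emit:
jog_arm:
  deltas:
    - [[0,0,-0.3,0],[0,0,-0.6,0],[0,0,-1.0,0],[0,0,-1.4,0],[0,0,-1.4,0],[0,0,-1.4,0]]

```text
t: 14.4
eef_pos: [0.5587, -0.0476, 0.2145]
ee_rot: [-3.141, 0.0, -1.421]
force: [0.3, -0.5, -0.1]
width: 0.0749
gripper_force: 0.0
```

```bash
python3 - <<'E'
from station import grab_frame
import cv2,numpy as np
a=grab_frame("scene")["img"][185:345,220:420,::-1]
f=grab_frame("wrist");print(f["xyz"],f["rotation"])
b=f["img"][:340,200:460,::-1]
o=np.zeros((600,800,3),np.uint8);o[:272,:340]=cv2.resize(a,(340,272));o[:600,340:799]=cv2.resize(b,(459,600),interpolation=2)
o[300:572,:340]=cv2.resize(a[50:50+72,100:190],(340,272),interpolation=2)
cv2.imwrite("pics/w3.png",o)
E
```

```text
[ 0.5707494  -0.12933398  0.37196013] [ 2.83392306e+00 -2.29562895e-04 -2.99257489e+00]
```

View pics/w3.png

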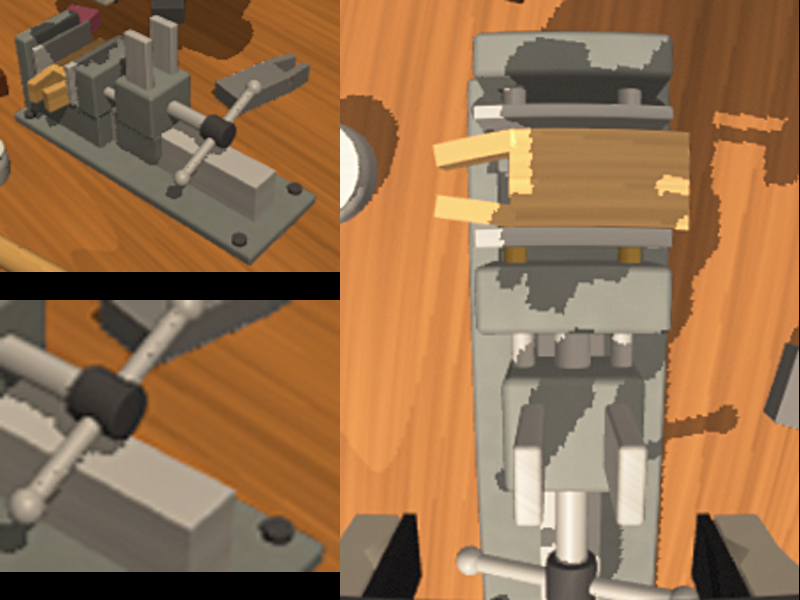

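The pin now sits flat between the two plates, at wrist crop (560,180). The lever has sprung back, and its top centres at (631,485) and (528,485) are about 33 mm apart, which matches the released width. Next I check the predicted ball position.

```bash
python3 - <<'E'
from h import *; from station import grab_frame
p=[.5505,-.0464,.1501];d=.0493
def V(x,y,z):
    c,s=np.cos(p[2]),np.sin(p[2]);return np.array([p[0]+c*x-s*y,p[1]+s*x+c*y,z])
f=grab_frame("scene");w=grab_frame("wrist")
B=V(-.058*np.cos(.387),.1353-d,.083+.058*np.sin(.387))
print(B,"scene",proj(f,B),"(obs 369.5 236)","wrist",proj(w,B,True),"(obs 395 337)")
print(tri([(f,(369.5,236),False),(w,(395.5,337),True)]))
print("press TCP",V(-.062,.1353-d,0))
E
```

```text
[0.4845331  0.0306013  0.10488989] scene [[369.23855454 236.28243191]] (obs 369.5 236) wrist [[393.87299463 341.71831188]] (obs 395 337)
(array([0.48289866, 0.0276995 , 0.1020602 ]), np.float64(0.5676580581523746))
press TCP [0.47633694 0.02936173 0.        ]
```

Emit:
jog_arm:
  deltas:
    - [[-0.3,0.25,0,0],[-0.6,0.5,0,0],[-0.9,0.75,0,0],[-1.2,1.0,0,0],[-1.47,1.165,0,0],[-1.47,1.165,0,0],[-1.47,1.165,0,0]]
  grip: 0
  squeeze: 10

```text
t: 15.48
eef_pos: [0.4765, 0.029, 0.2145]
ee_rot: [-3.142, -0.0, -1.42]
force: [0.8, 0.5, 0.2]
width: 0.0105
gripper_force: 0.0
```

Emit:
jog_arm:
  deltas:
    - [[0,0,0.4,0],[0,0,0.8,0],[0,0,1.2,0],[0,0,1.45,0],[0,0,1.54,0],[0,0,1.54,0],[0,0,1.54,0]]

```text
t: 16.35
eef_pos: [0.4768, 0.0292, 0.1229]
ee_rot: [-3.14, 0.0, -1.421]
force: [0.2, -0.6, -1.1]
width: 0.0004
gripper_force: 0.0
```

Emit:
jog_arm:
  deltas:
    - [[0,0,0.02,0],[0,0,0.04,0],[0,0,0.06,0],[0,0,0.08,0],[0,0,0.1,0],[0,0,0.1,0]]

```text
t: 17.1
eef_pos: [0.4761, 0.029, 0.116]
ee_rot: [3.141, -0.0, -1.421]
force: [0.8, -0.7, -0.4]
width: 0.0003
gripper_force: 0.0
```

Emit:
jog_arm:
  deltas:
    - [[0,0,0.02,0],[0,0,0.04,0],[0,0,0.05,0],[0,0,0.05,0]]

```text
t: 17.6
eef_pos: [0.4762, 0.0291, 0.1131]
ee_rot: [3.142, -0.0, -1.421]
force: [0.1, -0.7, -1.0]
width: 0.0005
gripper_force: 0.0
```

Emit:
jog_arm:
  deltas:
    - [[0,0,0.02,0],[0,0,0.04,0],[0,0,0.05,0],[0,0,0.05,0]]

```text
t: 18.1
eef_pos: [0.4758, 0.0289, 0.1106]
ee_rot: [3.141, -0.0, -1.421]
force: [-5.4, 0.2, 7.6]
width: 0.0004
gripper_force: 3.4
```

Emit:
jog_arm:
  deltas:
    - [[0,0,0.02,0],[0,0,0.04,0],[0,0,0.05,0],[0,0,0.05,0]]

```text
t: 18.6
eef_pos: [0.4758, 0.0288, 0.1076]
ee_rot: [3.141, -0.0, -1.421]
force: [-4.6, -0.2, 7.7]
width: 0.0004
gripper_force: 3.2
```

Emit:
jog_arm:
  deltas:
    - [[0,0,0.02,0],[0,0,0.04,0],[0,0,0.06,0],[0,0,0.08,0],[0,0,0.1,0],[0,0,0.1,0]]

```text
t: 19.35
eef_pos: [0.4752, 0.0286, 0.1013]
ee_rot: [3.14, -0.0, -1.421]
force: [-4.5, -0.5, 8.2]
width: 0.0004
gripper_force: 3.5
```

Emit:
jog_arm:
  deltas:
    - [[0,0,0.02,0],[0,0,0.04,0],[0,0,0.06,0],[0,0,0.07,0],[0,0,0.07,0]]

```text
t: 19.98
eef_pos: [0.4748, 0.0285, 0.097]
ee_rot: [3.139, -0.001, -1.421]
force: [-6.6, -0.6, 7.3]
width: 0.0005
gripper_force: 3.8
```

Emit:
jog_arm:
  deltas:
    - [[0,0,0.02,0],[0,0,0.04,0],[0,0,0.06,0],[0,0,0.08,0],[0,0,0.08,0]]

```text
t: 20.6
eef_pos: [0.4746, 0.0284, 0.092]
ee_rot: [3.139, -0.001, -1.421]
force: [-6.0, -0.7, 6.8]
width: 0.0006
gripper_force: 3.6
```

Emit:
jog_arm:
  deltas:
    - [[0,0,0.02,0],[0,0,0.04,0],[0,0,0.05,0],[0,0,0.05,0]]

```text
t: 21.1
eef_pos: [0.4745, 0.0284, 0.089]
ee_rot: [3.138, -0.001, -1.421]
force: [-6.6, -0.2, 7.2]
width: 0.0004
gripper_force: 3.9
```

Emit:
jog_arm:
  deltas:
    - [[0,0,0.02,0],[0,0,0.04,0],[0,0,0.05,0],[0,0,0.05,0]]

```text
t: 21.6
eef_pos: [0.4746, 0.0284, 0.086]
ee_rot: [3.139, -0.001, -1.421]
force: [-6.2, -0.5, 6.7]
width: 0.0006
gripper_force: 3.7
```

Emit:
jog_arm:
  deltas:
    - [[0,0,0.015,0],[0,0,0.03,0],[0,0,0.03,0]]

```text
t: 21.98
eef_pos: [0.4748, 0.0285, 0.0843]
ee_rot: [3.139, -0.001, -1.421]
force: [-5.9, -0.7, 6.3]
width: 0.0006
gripper_force: 3.5
```

Emit:
jog_arm:
  deltas:
    - [[0,0,0.01,0],[0,0,0.02,0]]

```text
t: 22.22
eef_pos: [0.4747, 0.0284, 0.0832]
ee_rot: [3.139, -0.001, -1.421]
force: [-5.7, -0.9, 7.7]
width: 0.0005
gripper_force: 4.1
```

The angle gained is about 0.5 rad (about 31 N) and the moving torque about 0.48 N m, so both fall in the firm band. I lift off.

Emit:
jog_arm:
  deltas:
    - [[0,0,-0.03,0],[0,0,-0.1,0],[0,0,-0.4,0],[0,0,-0.8,0],[0,0,-1.3,0],[0,0,-1.8,0],[0,0,-2.0,0],[0,0,-2.0,0]]

```text
t: 23.22
eef_pos: [0.4765, 0.0293, 0.2036]
ee_rot: [-3.14, 0.001, -1.421]
force: [-0.9, 0.3, -0.9]
width: 0.0007
gripper_force: 0.0
```

```bash
python3 - <<'E'
from station import grab_frame,arm
import cv2,numpy as np
a=grab_frame("scene")["img"][185:345,220:420,::-1]
b=grab_frame("side")["img"][205:365,235:435,::-1]
c=grab_frame("wrist")["img"][:,:,::-1]
print(arm.get_state()["force"])
o=np.zeros((600,800,3),np.uint8);o[:400,:500]=cv2.resize(a,(500,400),interpolation=2);o[:240,500:]=cv2.resize(b,(300,240),interpolation=2)
o[240:465,500:]=cv2.resize(c,(300,225))
cv2.imwrite("pics/f.png",o)
E
```

```text
[-0.56825519 -0.44709913 -1.56616854]
```

View pics/f.png

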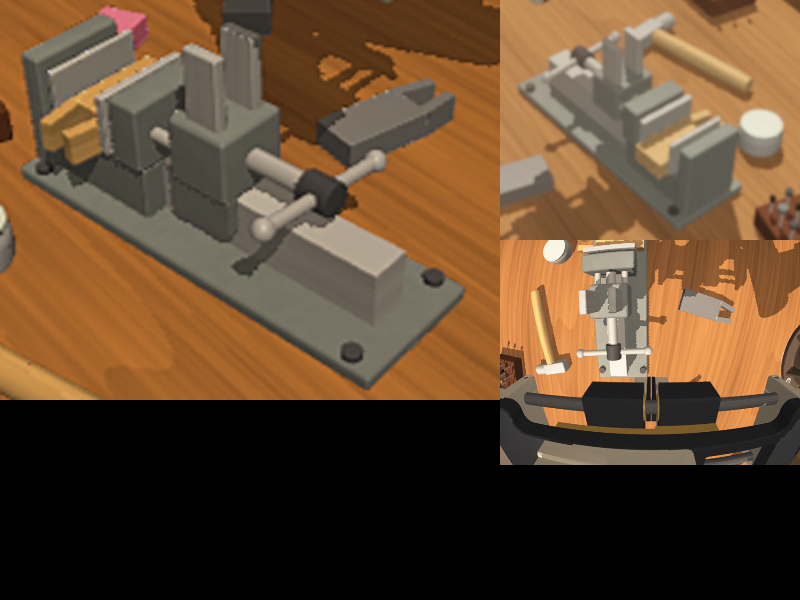

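The pin is clamped flat, the lever is released, and the handle is nearly level with balls at crop (375,160) and (263,230). I check the handle angle from the picture.

```bash
python3 - <<'E'
from h import *; from station import grab_frame
f=grab_frame("scene");p=[.5505,-.0464,.1501]
def V(x,y,z):
    c,s=np.cos(p[2]),np.sin(p[2]);return np.array([p[0]+c*x-s*y,p[1]+s*x+c*y,z])
def g(q):
    c,s=.058*np.cos(q[0]),.058*np.sin(q[0])
    return np.r_[proj(f,V(-c,q[1],.083-s))[0]-[370,249],proj(f,V(c,q[1],.083+s))[0]-[325.2,277]]
s=least_squares(g,[0,.086]);print(s.x,s.fun)
E
```

```text
[0.11005193 0.08644886] [ 0.23370264 -0.04710369 -0.15847134 -0.08129666]
```

The handle turned from -0.387 to +0.11 rad, about 0.5 rad. Added to the 5–6 N nip, that gives roughly 30 N of clamping force, within 26–40 N. I hand in.

```bash
python3 -c "
from station import arm
print(arm.job_done())"
```

```text
the job is handed in; nothing more can be done
None
```

I clamped the pin and handed the job in: it lies flat on the bed, the lever has sprung back and locked the slide, and the screw is tight at an estimated 30 N (26 to 40 N asked); the verdict was not reported.

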